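# Hold the peg compartment's lid open

## Robot

A 6-joint arm with a two-finger parallel gripper is mounted at the origin on a cart in front of the work surface, level with it; the furniture and walls round the work are solid. World frame = base frame: x ahead of the robot, y to its left, z up, the work surface at z = 0. Lengths are in m, angles in degrees, forces in N, time in s.
With the tool pointing down it reaches from about 0.4 to 0.825 m from the base axis. Payload 7 kg.
Tool frame: the origin (TCP) lies between the finger pads, 19 mm behind the fingertips; this is the grasp point; y points along the fingers, z is the direction in which the jaws open and shut, and the axes are right-handed (so a half turn about y gives the same grasp; the last joint's range is limited). The gripper opens to 88 mm and grips with 3 to 60 N. Pads are 19 mm wide; open, the fingers measure 130 mm over their backs; the gripper's body (78 mm by 193 mm) begins 47 mm behind the grasp point.
Start: joints at [-56.889, 20.546, 0.682, 0, -70.136, -16.507], TCP at [0.193, -0.647, 0.245] pointing down, gripper open.
Joint ranges: [-176.03, 176.03], [-82.01, 121.73], [-58.28, 71.71], [-173.87, 95.51], [-174.79, -0.11], [-173.66, 173.66]. Speed limits (degrees/s): [136.94, 136.94, 172.46, 180, 180, 180].

## Interface

Orientations are given as [roll, pitch, yaw] about the fixed x, y, z axes, in that order (R = Rz(yaw) Ry(pitch) Rx(roll)).
In Python, from plant import ctrl gives the robot as it stands.
- The arm moves only by the tool step_arm, never from a script. Its argument "rows" is a list that holds one entry, the list of rows, each a list of 7 numbers: the gripper command: -1 is shut, 1 is fully open, values between are in proportion, then the shift along the world's x, y, z in cm, then the turn, a rotation vector about the world's x, y, z in degrees. In form: [[[fingers, tx, ty, tz, rx, ry, rz], ...]]. A call has 1 to 12 rows; each row shifts and turns the commanded pose from where the row before left it; what a row does not reach is not made up. A row lasts 1/8 s, in which the tool goes at most 62.5 mm and 10.7 degrees, less where a joint would pass 70% of its speed; a pose out of reach is approached as far as the arm can. A call is refused whole if a number of a shift passes 6.25 or a number of a turn 10.7, either way. A call with a gripper value outside its range is refused whole. The fingers move at their own pace and stop on an object; the grip force is fixed at half the most. Time passes only in rows, so rows that do not move let the fingers close. It gives the time, the measured TCP pose, the force and the opening at its end, in the units of the state.
- ctrl.get_obs(): the state, without advancing time (a new reading comes with each control period).
- ctrl.snapshot(name): name is "side" or "top"; returns the picture (384x512x3 uint8, blue, green, red); there is no depth.
- ctrl.camera_params(name): a dict with "vertical_fov" (degrees; the focal length in pixels is half the picture's height over the tangent of half this angle, whatever the lens; pixels are square), "cx", "cy" (the principal point, pixels), "rvec" (rotation vector, rad) and "tvec" (3), from world to camera coordinates, as OpenCV has them. Camera axes: x right, y down, z forward; pixel columns grow to the right and rows downward; lengths in m; the calibration is good to about 2 mm. A picture is of the moment at which its call begins. camera_params takes no time and is no camera call.
- ctrl.close_job(): hands the job in, once; it reports no verdict.
The state is a dict: "clock": time; "joint_pos": joint angles; "qvel": joint speeds; "tau": joint torques, N m; "tool_pos": TCP position; "orientation": TCP orientation; "force": force on the tool from outside, world axes, zero at the start; "moment": the same for the moment, N m; "opening": finger opening in m.
Only numpy, scipy, OpenCV 4.12 (cv2) and the standard library are available. Lean on these libraries where they do the work, as an engineer would, in place of code of your own. Each camera call takes 0.05 s, during which the arm holds its last target. There are 200 camera calls.

## Task

I need both hands for gathering up the pegs, so hold their box open for me: see through the clear lids of the white caddy which side has pegs in it, turn the red catch in line with the middle rib to free the lids, and raise that side's lid by its blue pull to 60 degrees from shut. The lid drops shut by itself, so finish while still holding the pull, steady at that angle. Keep the lid over the soap shut and leave everything else on the worktop where it is.

Things in the scene. Friction and masses are not known exactly. Their poses are not given: they have to be found in the camera images.
- caddy: white caddy, 140 mm deep (x), 296 wide (y), 75 high, planted firmly (cannot slide). Origin: centre of the underside; front with the pulls towards -x, +y is left seen from the robot. A 30 mm wide rib along x at y = 0 parts two compartments (centres y = +81 and -81 mm, floor z = 10), each under its own clear lid hinged along the back; rib and shut lids end at z = 75 mm
- lid_left_angle (a joint): opening of the clear left (+y) lid (rad): 0 shut, up to 1.75, growing as its front edge rises. The lid is 130 mm wide, 138 mm deep, 0.13 to 0.25 kg with its pull, and has a light closing spring: let go, it falls shut from every angle; at 60 degrees about 1 N at the pull square to the lid, or 2 to 2.5 N straight up, carries it
- lid_right_angle (a joint): opening of the clear right (-y) lid (rad): 0 shut, up to 1.75, growing as its front edge rises. The lid is 130 mm wide, 138 mm deep, 0.13 to 0.25 kg with its pull, and has a light closing spring: let go, it falls shut from every angle; at 60 degrees about 1 N at the pull square to the lid, or 2 to 2.5 N straight up, carries it
- lid_left: the clear left lid with its pull. Origin on the hinge axis, as point lid_left_hinge; axes as the caddy's when shut, tilting with the lid
- lid_right: the clear right lid with its pull. Origin on the hinge axis, as point lid_right_hinge; axes as the caddy's when shut, tilting with the lid
- lid_left_hinge (a point): middle of the left lid's hinge axis, which runs along the caddy's y: at x = +66, y = +81, z = 73 mm of the caddy
- lid_right_hinge (a point): middle of the right lid's hinge axis, which runs along the caddy's y: at x = +66, y = -81, z = 73 mm of the caddy
- pull_left (a point): blue T-shaped pull of the left lid. This point: centre of its crossbar, a round bar 15 mm thick and 26 mm long, along y (parallel to the hinge), 170 mm from the hinge axis and level with it when shut; a 13 mm wide, 8 mm thick stem joins its middle to the lid's front edge, 32 mm behind the bar's axis. Below it only the worktop.
- pull_right (a point): blue T-shaped pull of the right lid. This point: centre of its crossbar, a round bar 15 mm thick and 26 mm long, along y (parallel to the hinge), 170 mm from the hinge axis and level with it when shut; a 13 mm wide, 8 mm thick stem joins its middle to the lid's front edge, 32 mm behind the bar's axis. Below it only the worktop.
- catch (a joint): angle of the red turn catch (rad) about an upright pin on the rib: near 0 (within 0.5) at the start, its blade across the rib (along y) over both lids, so that neither can open; positive is anticlockwise from above. It turns to +1.6 or -1.6, stiffly (0.03 N m), and stays put; at +1.57 or -1.57 it is in line with the rib, beyond 1.3 either way both lids are free
- catch_grip (a point): point on the catch's pin (x = -45, y = 0 of the caddy) at z = 99 mm. The catch's thumb wing is 9 mm thick, 34 mm long (along the blade) and stands from z = 82 to 106 mm; the blade below it is 12 mm wide, 64 mm long, top at z = 82 mm
- stored_pegs: four clothes pegs (wood, yellow, pink), each 72 mm long, one across the other three, loose on the floor of one compartment and stuck to one another: this marks the compartment whose lid is wanted. Origin under the middle peg
- soap_bar: green bar of soap, 72 x 44 x 21 mm, loose in the other compartment. Origin: centre of its underside
- peg_1: wooden clothes peg lying on the worktop, 72 x 15 x 12 mm; leave it
- peg_3: wooden clothes peg lying on the worktop, 72 x 15 x 12 mm; leave it
- peg_4: pink clothes peg lying on the worktop, 72 x 15 x 12 mm; leave it
- scrub_brush: wooden scrubbing brush, 150 x 57 x 43 mm; leave it
- dispenser: taupe pump dispenser, 180 mm high, at the back; leave it

How it is judged (in metres and radians):
On the way, in this order (a step that is already met when the one before it is completed fails the run):
1. the red catch is turned in line with the rib (more than 1.3 rad either way), both lids still shut ((value of joint catch above 1.3 rad or value of joint catch below -1.3 rad) and value of joint each of lid_left_angle, lid_right_angle below 0.1 rad), for 0.1 s.
2. the lid over the pegs is raised past 20 degrees by its pull ((((y of stored_pegs in the frame of caddy above 0 m and y of soap_bar in the frame of caddy below 0 m) and value of joint lid_left_angle above 0.35 rad and contact force between lid_left and the fingers above 0.3 N and distance between the grasp point and pull_left below 0.045 m) or ((y of stored_pegs in the frame of caddy below 0 m and y of soap_bar in the frame of caddy above 0 m) and value of joint lid_right_angle above 0.35 rad and contact force between lid_right and the fingers above 0.3 N and distance between the grasp point and pull_right below 0.045 m))), for 0.1 s.
At the end, for the whole second after the job is handed in: the lid over the pegs stands still 54 to 66 degrees from shut, its pull held by the fingers (over 0.3 N, TCP within 45 mm); the soap's lid under 0.08 rad; pegs and soap still in their own compartments; catch over 1.25 rad either way; all other listed loose things within 30 mm of their start ((((y of stored_pegs in the frame of caddy above 0 m and y of soap_bar in the frame of caddy below 0 m) and value of joint lid_left_angle between 0.9425 and 1.1519 rad and velocity of joint lid_left_angle between -0.08 and 0.08 rad/s and contact force between lid_left and the fingers above 0.3 N and distance between the grasp point and pull_left below 0.045 m and value of joint lid_right_angle below 0.08 rad) or ((y of stored_pegs in the frame of caddy below 0 m and y of soap_bar in the frame of caddy above 0 m) and value of joint lid_right_angle between 0.9425 and 1.1519 rad and velocity of joint lid_right_angle between -0.08 and 0.08 rad/s and contact force between lid_right and the fingers above 0.3 N and distance between the grasp point and pull_right below 0.045 m and value of joint lid_left_angle below 0.08 rad)) and (value of joint catch above 1.25 rad or value of joint catch below -1.25 rad) and distance of each of peg_1, peg_3, peg_4, scrub_brush, dispenser from where it was at the start of the episode below 0.03 m); the arm keeps its last pose, push and grip.
It fails at once if the lid over the soap is opened by more than 0.2 rad (((y of stored_pegs in the frame of caddy above 0 m and y of soap_bar in the frame of caddy below 0 m) and value of joint lid_right_angle above 0.2 rad) or ((y of stored_pegs in the frame of caddy below 0 m and y of soap_bar in the frame of caddy above 0 m) and value of joint lid_left_angle above 0.2 rad)).
It fails at once if another thing on the worktop is moved by more than 30 mm (distance of any of peg_1, peg_3, peg_4, scrub_brush, dispenser from where it was at the start of the episode above 0.03 m).
It also fails if it takes over 51 s, if anything falls off the work surface, if the arm or the gripper's body presses on something with over 40 N, if the wrist force passes 120 N, or if a joint passes its speed limit or range.

## Working session

There is one attempt and no reset: what is moved stays moved. The work goes in short steps, Python scripts to look and compute and a tool call to move; the robot and the scene stay as the last step left them, time stands still between calls to the robot, and variables do not carry over. Pictures are saved under pics/ and viewed, about 8 in all and at most 12, crops included, and the job is handed in when it is done.

Besides the shell and the picture viewer there is one more tool, called after "Call:" in YAML: its name, and indented under it one key for each argument. step_arm: Moves the arm, as the interface text tells. Its arguments: {"type":"object","properties":{"rows":{"type":"array"}},"required":["rows"]}

```bash
mkdir -p pics; cat > h.py <<'E'
import numpy as np, cv2
from plant import ctrl
def cam(n):
    p=ctrl.camera_params(n); f=192/np.tan(np.radians(p["vertical_fov"])/2)
    R=cv2.Rodrigues(np.array(p["rvec"],float))[0]; t=np.array(p["tvec"],float).ravel()
    return np.array([[f,0,p["cx"]],[0,f,p["cy"]],[0,0,1]]),R,t,p
def ray(n,u,v,z):
    K,R,t,_=cam(n); d=R.T@np.linalg.inv(K)@np.array([u,v,1.]); o=-R.T@t
    return o+d*(z-o[2])/d[2]
def proj(n,P):
    K,R,t,_=cam(n); q=K@(R@np.array(P,float)+t); return q[:2]/q[2]
E
python3 - <<'E'
from h import *
for n in("top","side"):
    im=ctrl.snapshot(n); cv2.imwrite(f"pics/{n}0.png",im)
    K,R,t,p=cam(n); print(n,p,-R.T@t)
print(ctrl.get_obs())
a=cv2.imread("pics/top0.png");b=cv2.imread("pics/side0.png")
cv2.imwrite("pics/t0.png",cv2.resize(a,(800,600)));cv2.imwrite("pics/s0.png",cv2.resize(b,(800,600)))
E
```

```text
top {'vertical_fov': 56.28648919000278, 'cx': 255.9374953583372, 'cy': 191.4190826727961, 'rvec': array([ 2.13156384, -2.1223109 ,  0.18991681]), 'tvec': array([-0.01779404,  0.57484228,  1.08889087])} [ 0.37142198 -0.01717897  1.17396516]
side {'vertical_fov': 45.02911412992949, 'cx': 256.7002075331919, 'cy': 186.11515222776427, 'rvec': array([ 1.71751765, -1.56610477,  0.80858927]), 'tvec': array([-0.06831986,  0.39449691,  1.26276804])} [-0.78443705 -0.13072067  1.05945701]
{'clock': 0.1, 'joint_pos': array([-5.68890966e+01,  2.05872526e+01,  6.39953188e-01, -1.70884721e-02,
       -7.01378458e+01, -1.65091424e+01]), 'qvel': array([-0.02256388, -0.08127889,  0.17984903,  0.10959649,  0.10845043,
        0.0660724 ]), 'tau': array([-9.62076811e-04, -5.84166133e+01,  2.93753654e+01,  7.01559126e+00,
        1.01581856e-02, -6.52761241e-05]), 'tool_pos': array([ 0.19273888, -0.64646738,  0.24452636]), 'orientation': array([-8.99137995e+01,  8.79473451e-03,  1.65959498e+01]), 'force': array([-0.07232378, -0.93338921,  1.30813255]), 'moment': array([-0.00074858,  0.03261282,  0.03151553]), 'opening': 0.0875210747380047}
```

View pics/t0.png

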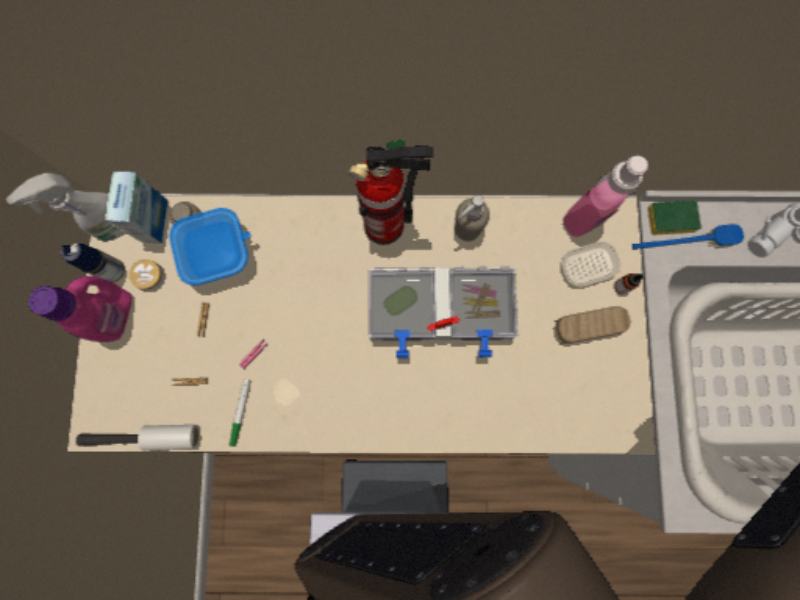

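View pics/s0.png

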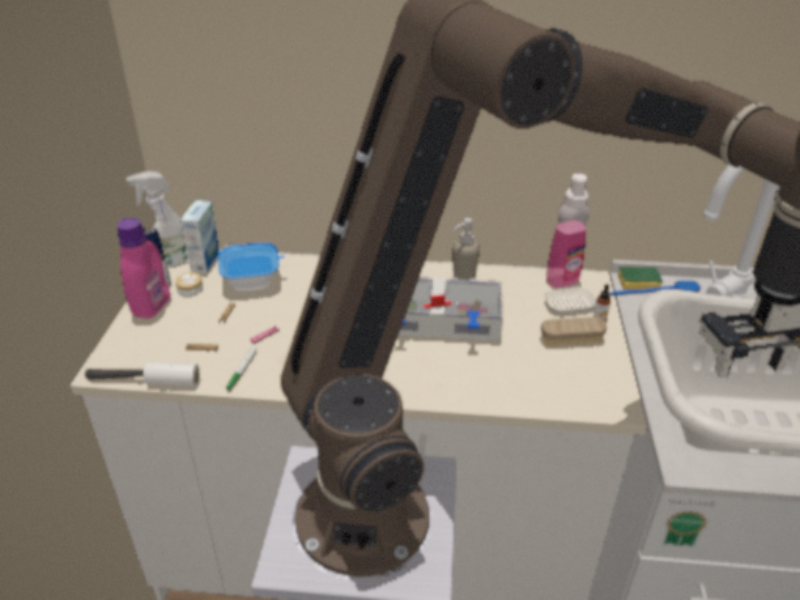

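The top view shows soap on the left (+y) at about (400,300) and pegs on the right at about (480,300). The catch is at (443,324), and the pulls are at (402,345) and (485,345). Next I'll measure these by colour.

```bash
cat >> h.py <<'E'
def blobs(im,col,roi):
    x0,y0,x1,y1=roi; h=cv2.cvtColor(im,cv2.COLOR_BGR2HSV)
    H,S,V=[h[...,i].astype(int) for i in range(3)]
    m=((H>105)&(H<125)&(S>150)&(V>80)) if col=="blue" else (((H<8)|(H>172))&(S>150)&(V>80))
    k=np.zeros_like(m); k[y0:y1,x0:x1]=1; m=(m&k).astype(np.uint8)
    n,l,s,c=cv2.connectedComponentsWithStats(m)
    return [(np.argwhere(l==i)[:,::-1].astype(float),s[i],c[i]) for i in range(1,n) if s[i,4]>8]
E
python3 - <<'E'
from h import *
im=cv2.imread("pics/top0.png")
for pts,s,c in blobs(im,"blue",(235,195,335,240)):
    bot=pts[pts[:,1]>=pts[:,1].max()-5]
    print("blue",s,c,"world",ray("top",*c,.073), "front part",ray("top",*bot.mean(0),.073))
for pts,s,c in blobs(im,"red",(235,195,335,240)):
    r=cv2.fitLine(pts.astype(np.float32),cv2.DIST_L2,0,.01,.01).ravel()
    w=[ray("top",*(c+q*r[:2]*10),.09) for q in(-1,1)]; d=w[1]-w[0]
    print("red",s,c,ray("top",*c,.09),"blade angle",np.degrees(np.arctan2(d[1],d[0])))
# caddy corners (picked from 800px view) at z=.075
for u,v in[(369,268),(516,268),(516,338),(369,338),(443,268),(443,338)]: print(u,v,ray("top",u*.64,v*.64,.075))
# rough heights check
E
python3 -c "
import cv2;a=cv2.imread('pics/top0.png')[160:245,225:345];cv2.imwrite('pics/c0.png',cv2.resize(a,None,fx=6,fy=6,interpolation=2))"
```

```text
blue [306 211   9  18  99] [309.86868687 218.45454545] world [ 0.48727059 -0.18153733  0.073     ] front part [ 0.46610219 -0.18117882  0.073     ]
blue [253 212   9  17  96] [257.02083333 219.35416667] world [ 0.48379312 -0.01904559  0.073     ] front part [ 0.46365034 -0.01923522  0.073     ]
red [274 203  20   9  74] [283.2972973  206.54054054] [ 0.52151654 -0.09889517  0.09      ] blade angle -72.28829454644497
369 268 [0.63399291 0.04711829 0.075     ]
516 268 [ 0.63524051 -0.24855977  0.075     ]
516 338 [ 0.49390777 -0.24396745  0.075     ]
369 338 [0.49265544 0.04510264 0.075     ]
443 268 [ 0.63462103 -0.10174389  0.075     ]
443 338 [ 0.49328593 -0.10043232  0.075     ]
```

View pics/c0.png

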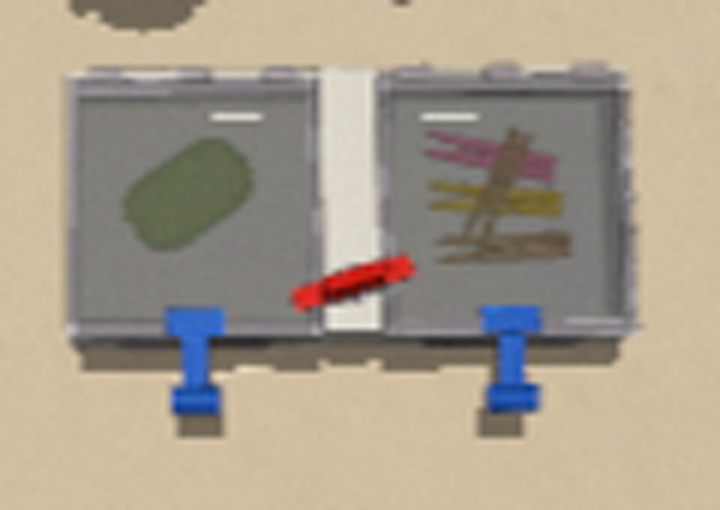

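Pegs are confirmed under the right lid. The catch pin is at about (0.5215, -0.099), with the blade 17.7° anticlockwise from y and the caddy yawed about 1°. The right pull is at about (0.464, -0.181). I'll grip the wing across the blade, turn it about +72°, then grip the pull's ends with the jaws along y, which keeps them clear of the stem.

Call:
step_arm:
  rows:
    - [[1,3.3,5.5,0,0,0,9.1],[1,3.3,5.5,0,0,0,9.1],[1,3.3,5.5,0,0,0,9.1],[1,3.3,5.5,0,0,0,9.1],[1,3.3,5.5,0,0,0,9.1],[1,3.3,5.5,0,0,0,9.1],[1,3.3,5.5,0,0,0,9.1],[1,3.3,5.5,0,0,0,9.1],[1,3.3,5.5,0,0,0,9.1],[1,3.3,5.5,0,0,0,9.1],[1,0,0,0,0,0,0],[1,0,0,0,0,0,0]]

```text
clock: 1.6
tool_pos: [0.5141, -0.1106, 0.2449]
orientation: [-89.9, -0.0, 107.6]
force: [-0.3, 0.4, 0.0]
opening: 0.0874
```

Call:
step_arm:
  rows:
    - [[1,0.7,1.2,-3,0,0,0],[1,0,0,-4,0,0,0],[1,0,0,-2,0,0,0],[1,0,0,0,0,0,0]]

```text
clock: 2.1
tool_pos: [0.5197, -0.1002, 0.154]
orientation: [-89.8, -0.0, 107.5]
force: [0.1, -0.4, 0.1]
opening: 0.0879
```

```bash
python3 - <<'E'
from h import *
a=ctrl.snapshot("top");b=ctrl.snapshot("side");print(ctrl.get_obs()["tool_pos"],ctrl.get_obs()["joint_pos"])
cv2.imwrite("pics/p1.png",np.vstack([cv2.resize(a[140:260,205:365],(640,300)),cv2.resize(b[150:240,225:345],(640,300))]))
for n,im in(("side",b),("top",a)):
  for pts,s,c in blobs(im,"red",(225,170,345,245)): print(n,s,c,ray(n,*c,.094))
print(proj("side",[.5215,-.099,.094]))
E
```

```text
[ 0.52152617 -0.09980992  0.15616881] [ 1.03562604e+01  1.15152623e+01 -2.45546362e+01  2.71972526e-02
 -5.38967105e+01  7.15009092e+00]
side [243 170  20   6  83] [253.07228916 172.3373494 ] [0.6340206  0.00188969 0.094     ]
side [274 190  13   7  46] [279.06521739 193.13043478] [ 0.51427425 -0.10062607  0.094     ]
top [274 208   4   3   9] [275.66666667 209.11111111] [ 0.51300513 -0.07539748  0.094     ]
[278.70323498 191.87629674]
```

View pics/p1.png

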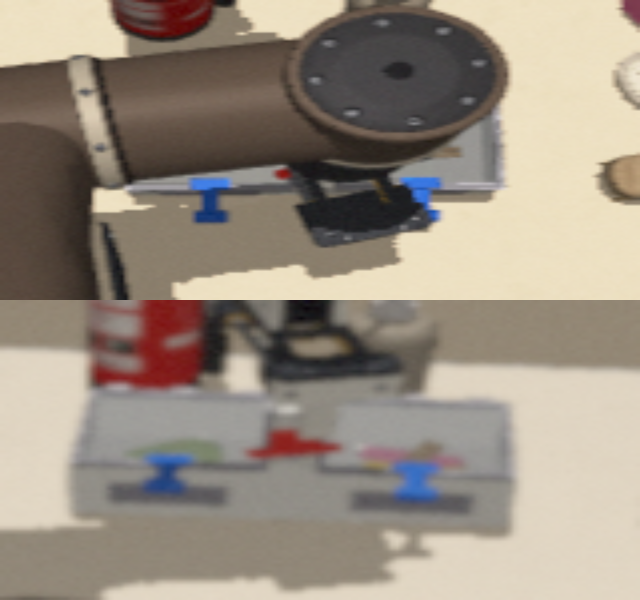

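The jaws stand over the catch: it is red at (290,445) in the lower half of the composite, and the side ray agrees to about 2 mm in y. Now lower and close.

Call:
step_arm:
  rows:
    - [[1,0,0,-3,0,0,0],[1,0,0,-2.2,0,0,0],[1,0,0,0,0,0,0],[-1,0,0,0,0,0,0],[-1,0,0,0,0,0,0],[-1,0,0,0,0,0,0],[-1,0,0,0,0,0,0],[-1,0,0,0,0,0,0]]

```text
clock: 3.2
tool_pos: [0.5215, -0.0989, 0.1035]
orientation: [-90.0, 0.0, 107.6]
force: [0.2, -0.5, -0.4]
opening: 0.0435
```

Call:
step_arm:
  rows:
    - [[-1,0,0,0,0,0,0],[-1,0,0,0,0,0,0],[-1,0,0,0,0,0,0],[-1,0,0,0,0,0,0],[-1,0,0,0,0,0,0],[-1,0,0,0,0,0,0]]

```text
clock: 3.95
tool_pos: [0.5218, -0.0988, 0.1033]
orientation: [-90.0, 0.0, 107.6]
force: [2.6, 0.3, -3.2]
opening: 0.0084
```

Call:
step_arm:
  rows:
    - [[-1,0,0,0,0,0,6],[-1,0,0,0,0,0,6],[-1,0,0,0,0,0,6],[-1,0,0,0,0,0,6],[-1,0,0,0,0,0,6],[-1,0,0,0,0,0,6],[-1,0,0,0,0,0,6],[-1,0,0,0,0,0,6],[-1,0,0,0,0,0,6],[-1,0,0,0,0,0,6],[-1,0,0,0,0,0,6],[-1,0,0,0,0,0,5]]

```text
clock: 5.45
tool_pos: [0.5198, -0.1013, 0.1033]
orientation: [-89.8, -0.2, 178.8]
force: [-0.6, -14.0, -0.0]
opening: 0.0086
```

Call:
step_arm:
  rows:
    - [[-1,0,0,0,0,0,0],[-1,0,0,0,0,0,0],[-0.4,0,0,0,0,0,0],[-0.4,0,0,0,0,0,0],[-0.4,0,0,0,0,0,0],[-0.4,0,0,0,0,0,0],[-0.4,0,0,0,0,0,0]]

```text
clock: 6.32
tool_pos: [0.5214, -0.0988, 0.1034]
orientation: [-90.0, -0.0, 178.6]
force: [-0.2, -0.3, 0.6]
opening: 0.0263
```

Call:
step_arm:
  rows:
    - [[0,0,0,4,0,0,0],[0.2,0,0,4,0,0,0],[0.2,-3,-4.2,0,0,0,2],[0.2,-2.7,-4.1,0,0,0,0],[0.2,0,0,0,0,0,0],[0.2,0,0,0,0,0,0]]

```text
clock: 7.08
tool_pos: [0.4647, -0.182, 0.1836]
orientation: [-90.0, 0.0, -179.4]
force: [0.1, 0.1, 0.2]
opening: 0.0526
```

```bash
python3 - <<'E'
from h import *
a=ctrl.snapshot("top");b=ctrl.snapshot("side");print(ctrl.get_obs()["tool_pos"],ctrl.get_obs()["opening"])
cv2.imwrite("pics/p2.png",np.vstack([cv2.resize(a[140:260,205:365],(640,300)),cv2.resize(b[150:240,225:345],(640,300))]))
for pts,s,c in blobs(b,"blue",(225,170,345,245)): print(s,c,ray("side",*c,.073))
print(proj("side",[.464,-.1815,.073]))
E
```

```text
[ 0.46500688 -0.18140571  0.18337454] 0.05270200209264938
[253 197   7  10  44] [255.90909091 201.54545455] [ 0.48566856 -0.0221935   0.073     ]
[300 200   6  10  36] [302.52777778 204.63888889] [ 0.48399459 -0.18389906  0.073     ]
[301.7740503  208.19459964]
```

View pics/p2.png

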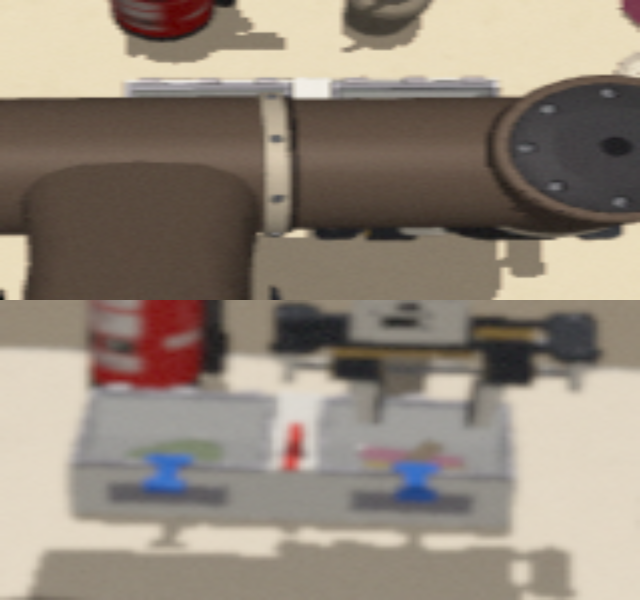

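The side view shows the catch (290,445) in line with the rib and both lids shut. The right pull is at (417,480), between the fingers. I'll lower and grip its ends.

Call:
step_arm:
  rows:
    - [[0.2,0,-0.1,-4,0,0,0],[0.2,0,0,-4,0,0,0],[0.2,0,0,-3,0,0,0],[0.2,0,0,0,0,0,0],[-1,0,0,0,0,0,0],[-1,0,0,0,0,0,0],[-1,0,0,0,0,0,0],[-1,0,0,0,0,0,0],[-1,0,0,0,0,0,0],[-1,0,0,0,0,0,0],[-1,0,0,0,0,0,0]]

```text
clock: 8.55
tool_pos: [0.465, -0.1832, 0.0737]
orientation: [-90.0, 0.1, -179.4]
force: [2.3, -5.6, 1.5]
opening: 0.0255
```

Call:
step_arm:
  rows:
    - [[-1,0.02,0,0.74,0,0,0],[-1,0.04,0,0.74,0,0,0],[-1,0.08,0,0.74,0,0,0],[-1,0.11,0,0.73,0,0,0],[-1,0.14,0,0.73,0,0,0],[-1,0.18,0,0.72,0,0,0],[-1,0.21,0.01,0.71,0,0,0],[-1,0.24,0.01,0.7,0,0,0],[-1,0,0,0,0,0,0]]

```text
clock: 9.68
tool_pos: [0.4744, -0.183, 0.1314]
orientation: [-90.0, -0.0, -179.4]
force: [1.8, -6.0, -3.0]
opening: 0.0253
```

```bash
python3 - <<'E'
from h import *
o=ctrl.get_obs();print(o["tool_pos"],o["force"],o["moment"],o["opening"],o["joint_pos"])
E
```

```text
[ 0.47439036 -0.18302244  0.1314096 ] [ 1.84709726 -5.98463192 -3.04817942] [-2.36236961 -0.33472506  0.03064177] 0.025315115205252026 [ 1.07824930e+00  1.11471299e+01 -2.89280651e+01  2.43870333e-02
 -4.99637039e+01  8.94979423e+01]
```

Held at about 20° with low forces, so I'll carry on along the arc.

Call:
step_arm:
  rows:
    - [[-1,0.27,0,0.69,0,0,0],[-1,0.3,0.01,0.68,0,0,0],[-1,0.33,0.01,0.67,0,0,0],[-1,0.35,0.01,0.65,0,0,0],[-1,0.39,0.01,0.63,0,0,0],[-1,0.41,0.01,0.62,0,0,0],[-1,0.44,0.01,0.6,0,0,0],[-1,0.46,0.01,0.58,0,0,0],[-1,0,0,0,0,0,0]]

```text
clock: 10.8
tool_pos: [0.5027, -0.1826, 0.1821]
orientation: [-90.0, -0.2, -179.4]
force: [-1.3, -7.8, -0.8]
opening: 0.0255
```

Call:
step_arm:
  rows:
    - [[-1,0.49,0.01,0.56,0,0,0],[-1,0.51,0.01,0.53,0,0,0],[-1,0.53,0.01,0.51,0,0,0],[-1,0.56,0.01,0.49,0,0,0],[-1,0.58,0.01,0.46,0,0,0],[-1,0.6,0.01,0.44,0,0,0],[-1,0.62,0.01,0.41,0,0,0],[-1,0.63,0.01,0.39,0,0,0],[-1,0,0,0,0,0,0],[-1,0,0,0,0,0,0],[-1,0,0,0,0,0,0]]

```text
clock: 12.18
tool_pos: [0.5472, -0.1821, 0.2202]
orientation: [-89.9, -0.3, -179.4]
force: [-4.7, -5.3, 3.6]
opening: 0.0255
```

```bash
python3 - <<'E'
from h import *
b=ctrl.snapshot("side");a=ctrl.snapshot("top");o=ctrl.get_obs();print(o["tool_pos"],o["force"],o["moment"],o["opening"],o["qvel"],o["clock"])
h=np.array([.465+.17,0,.073]);d=o["tool_pos"]-h
print("angle",np.degrees(np.arctan2(d[2],-d[0])),"radius",np.hypot(d[0],d[2]))
cv2.imwrite("pics/p3.png",np.vstack([cv2.resize(a[120:260,155:365],(750,300)),cv2.resize(b[110:240,185:385],(750,300))]))
E
```

```text
[ 0.54718639 -0.18212498  0.22028291] [-4.64680533 -5.517226    3.58599003] [-2.24312789  2.06010196  0.07609599] 0.02577655377801472 [-0.00594605 -0.0323895   0.0473483  -0.06511854 -0.10535604 -0.0387229 ] 12.275
angle 59.195588805075616 radius 0.17147444468636033
```

View pics/p3.png

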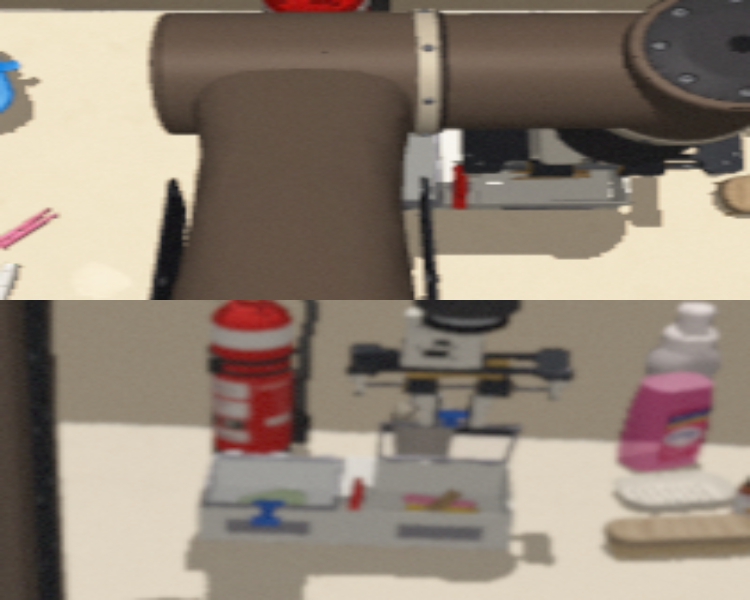

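The lid stands raised at about 59–60° with the blue pull (455,415) between the fingers. The left lid is shut, the catch is along the rib, and pegs and soap are in place.

```bash
python3 -c "
from plant import ctrl
print(ctrl.close_job())"
```

```text
the job is handed in; nothing more can be done
None
```

The right lid, the one over the pegs, is open at about 59–60°. The gripper is holding its blue pull by both ends, and I handed the job in at about 12.3 s of the 51 s.

- **Catch:** I gripped the wing and turned it about 71° anticlockwise, which leaves it within a few degrees of the rib. The pictures show it in line.
- **Lid angle:** The angle comes from the gripper position and the estimated hinge position. With the hinge from the camera's view of the back edge instead, it comes out at 60.4°. Both are inside 54–66°.
- **Hold:** The fingers read 25.8 mm open, against the 26 mm bar. Force at the wrist was under 10 N and the arm was nearly still.
- **Everything else:** In the last picture the soap's lid is shut, and the pegs and soap are in their own compartments. The brush and the pink peg looked undisturbed. The arm hid the dispenser and the other two loose pegs, so I couldn't check those, but nothing passed near them.

The two cameras disagreed by about 3 mm on the pull's sideways position. I aimed between them, and that left a steady sideways push of 5–8 N through the lift.

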